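# Open the safety-capped tablet bottle in the desk cabinet's drawer

### The arm

A 6-joint arm with a two-finger parallel gripper is mounted at the origin on the work surface. World frame = base frame: x ahead of the robot, y to its left, z up, the work surface at z = 0. Lengths are in m, angles in rad, forces in N, time in s.
With the tool pointing down it reaches from about 0.3 to 0.775 m from the base axis. Payload 14.6 kg.
Tool frame: the origin (TCP) lies at the very end of the fingers, on their centre line; the grasp point (between the pads) lies 19 mm behind it (manip.grasp_offset is the distance from the TCP to the grasp point, in m); y points along the fingers, z is the direction in which the jaws open and shut, and the axes are right-handed (so a half turn about y gives the same grasp; the last joint's range is limited). The gripper opens to 85 mm and grips with 20 to 120 N. Pads are 22 mm wide; open, the fingers measure 114 mm over their backs; the gripper's body (76 mm by 85 mm) begins 54 mm behind the grasp point. The pads swing forward as they close: fully open they stand 13 mm farther back than shut.
Start: joints at [1.221, 0.3, 1.521, -0, 1.321, -0.067], TCP at [0.153, 0.528, 0.231] pointing down, gripper open.
Joint ranges: [-3.03, 3.03], [-0.79, 2.21], [0.23, 2.52], [-1.04, 4.18], [0, 3.07], [-2.55, 2.55]. Speed limits (rad/s): [2.22, 2.22, 2.57, 3.14, 3.14, 3.14].

### API

Orientations are given as [roll, pitch, yaw] about the fixed x, y, z axes, in that order (R = Rz(yaw) Ry(pitch) Rx(roll)).
In Python, from cell import manip gives the robot as it stands.
- The arm moves only by the tool send_rows, never from a script. Its argument "increments" is a list of rows, each an object of numbers: "claw": the opening, from 0 (shut) to 1 (fully open); "dx", "dy", "dz": the shift along the world's x, y, z in cm; "turn": the turn about the world's z in rad. In form: [{"claw": .., "dx": .., "dy": .., "dz": .., "turn": ..}, ...]. A call has 1 to 8 rows; each row is the pose to reach, as a shift and turn from the pose commanded when the call began; what a row does not reach only later rows make up. A row lasts 1/12 s, in which the tool goes at most 41.7 mm and 7.16 degrees, less where a joint would pass 70% of its speed; a pose out of reach is approached as far as the arm can. A call with a gripper value outside its range is refused whole. The fingers move at their own pace and stop on an object; "newtons" is the grip in N (left out, the last holds). Time passes only in rows, so rows that repeat a pose let the fingers close. It gives the time, the measured TCP pose, the force and the opening at its end, in the units of the state.
- manip.read_state(): the state, without advancing time (a new reading comes with each control period).
- manip.camera(name): name is "scene" or "side" or "wrist"; returns the picture (400x640x3 uint8, red, green, blue); there is no depth.
- manip.calibration(name): a dict with "K" (3x3 intrinsics, pixels), "rvec" (rotation vector, rad) and "tvec" (3), from world to camera coordinates, as OpenCV has them. Camera axes: x right, y down, z forward; pixel columns grow to the right and rows downward; lengths in m; the calibration is good to about 2 mm. The wrist camera is an equidistant fisheye: a pixel r from the principal point sees the ray r / f radians off the axis. A picture is of the moment at which its call begins: read the wrist's pose just before it. calibration takes no time and is no camera call; for the wrist camera it gives the pose at the moment of the call.
- manip.sign_off(): hands the job in, once; it reports no verdict.
The state is a dict: "clock": time; "joints": joint angles; "dq": joint speeds; "tau": joint torques, N m; "eef_pos": TCP position; "eef_rot": TCP orientation; "wrist_force": force on the tool from outside, world axes, zero at the start; "ft_torque": the same for the moment, N m; "width": finger opening in m.
Only numpy, scipy, OpenCV 4.12 (cv2) and the standard library are available. Lean on these libraries where they do the work, as an engineer would, in place of code of your own. Each camera call takes 0.05 s, during which the arm holds its last target. There are 200 camera calls.

### The job

Pull the desktop cabinet's drawer out by its handle until the square bottle with the wide safety cap stands well clear of the cabinet (15 cm or so). Leave the bottle in its pocket, press the cap down, twist it anticlockwise (seen from above) until it comes free, and lift it straight up. Finish still holding the cap level in the fingers, about 6 cm above the bottle's mouth and straight over it, with the drawer open, the bottle standing in its pocket and everything else left undisturbed.

Things in the scene. Friction and masses are not known exactly. Their poses are not given: they have to be found in the camera images.
- drawer (a joint): How far the cabinet's drawer is out, m: 0 shut, 0.175 at its stop; shut at the start. It slides with a few newtons of friction and stays where it is left. The cabinet is a wooden box on the desk, 300 mm deep, 244 mm wide, 149 mm high, with this one full-front drawer.
- drawer_handle (a point): Middle of the drawer's steel bar handle: a level bar 11 mm thick, 120 mm long, along this frame's y, on two stems 102 mm apart; the bar's middle is 35 mm in front of the drawer's face, 120 mm above the desk, 29 mm below the cabinet's top. This frame's x points into the cabinet (pull along minus x), z up.
- cabinet: The cabinet; origin on the desk under the middle of its front face, x into the cabinet, z up. In the drawer, 72 mm behind its face, is a row of three pockets (66 mm square inside, 70 mm apart along y, walls 46 mm high, floor 18 mm above the desk) for the square bottle, the amber jar and the carton; which is where varies. The drawer's front is 15 mm thick and reaches 147 mm above the desk.
- cap_centre (a point): Centre (half-way up) of the safety cap on the square bottle: an off-white ribbed round cap, 52 mm across, 27.5 mm high, about 45 g, z up. On the closed bottle its centre is 124 mm and its top 137.5 mm above the desk, its lower edge 14 mm above the start of the bottle's shoulder. It can be gripped at any angle about its axis; grip its upper half.
- cap_top (a point): Centre of the cap's top. The cap is a push-and-turn bayonet: a spring inside pushes it up (4 N when closed, 1 N more per mm) and lugs lock it against turning and lifting. Pressed down more than 4 mm (5.5 to 6 is good, it bottoms at 7 mm) it turns anticlockwise seen from above; past 40 degrees it is free, 60 is the middle of the free range, a stop comes at about 83. Then it lifts straight off.
- bottle_mouth (a point): Centre of the rim of the square bottle's neck (33 mm across), 108 mm above the bottle's foot, 126 mm above the desk, z up; with the cap closed cap_centre is 2 mm below it. The bottle is white plastic, about 160 g, its square body 62 mm wide and 64 mm high; it is the tallest thing in the drawer. Its pocket keeps it from turning (4 degrees of play) but not from being lifted.
- jar_centre (a point): Centre of the round amber jar (56 mm across, 70 mm high, black lid) in another pocket: leave it there.
- carton_centre (a point): Centre of the cardboard carton (58 mm square, 68 mm high) in the third pocket: leave it there.
- stapler: Black stapler lying on the desk, 130 by 34 mm, 60 mm high; a bystander.
- remote: Black remote control lying on the desk, 165 by 45 mm, 18 mm high; a bystander.
- pen_holder: Bamboo pen holder standing on the desk, 72 mm across, 135 mm high, with pens to 175 mm; a bystander.
- mouse: Black computer mouse on its pad, 96 by 54 mm; a bystander.

How it is judged:
On the way, in this order (a step that is already met when the one before it is completed fails the run):
1. the drawer is pulled out at least 13 cm, the cap still on (value of joint drawer above 0.13 m and z of cap_centre in the frame of bottle_mouth below 0.002 m), for 0.2 s.
2. the cap is pressed down at least 3 mm on the bottle (z of cap_centre in the frame of bottle_mouth below -0.0055 m), for 0.05 s.
3. the cap is turned on the neck by at least 34 degrees (angle between the x axis of cap_centre and the x axis of bottle_mouth, either way round above 0.6 rad and distance between cap_centre and bottle_mouth below 0.012 m), for 0.03 s.
At the end, for the whole second after the job is handed in: The cap is off and held still in the fingers, 40 to 130 mm (its centre) above the bottle's rim, within 30 mm of straight over it and level within 14 degrees, touching the bottle no more; the drawer is still at least 100 mm out and the bottle stands upright on its pocket's floor (z of cap_centre in the frame of bottle_mouth between 0.04 and 0.13 m and horizontal distance between cap_centre and bottle_mouth below 0.03 m and angle between cap_centre's own z axis and vertical below 0.25 rad and contact force between cap and the fingers above 1 N and contact force between cap and bottle below 0.05 N and value of joint drawer above 0.1 m and angle between bottle_mouth's own z axis and vertical below 0.1 rad and z of bottle_mouth in the frame of cabinet between 0.12 and 0.132 m and linear speed of cap below 0.03 m/s); the arm keeps its last pose, push and grip.
It fails at once if the bottle is lifted out of its pocket or tipped (z of bottle_mouth in the frame of cabinet above 0.146 m or angle between bottle_mouth's own z axis and vertical above 0.25 rad).
It fails at once if the jar or the carton is tipped or lifted (angle between any of jar_centre, carton_centre's own z axis and vertical above 0.35 rad or height (world z) of any of jar_centre, carton_centre above 0.075 m).
It fails at once if a bystander on the desk is shifted by more than 3 cm (distance of any of stapler, remote, pen_holder, mouse from where it was at the start of the episode above 0.03 m).
It also fails if it takes over 51 s, if anything falls off the work surface, if the arm or the gripper's body presses on something with over 40 N, if the wrist force passes 120 N, or if a joint passes its speed limit or range.

## Working session

There is one attempt and no reset: what is moved stays moved. The work goes in short steps, Python scripts to look and compute and a tool call to move; the robot and the scene stay as the last step left them, time stands still between calls to the robot, and variables do not carry over. Pictures are saved under pics/ and viewed, about 8 in all and at most 12, crops included, and the job is handed in when it is done.

Besides the shell and the picture viewer there is one more tool, called after "Request:" as name(argument=value, ...) on one line, values as JSON. send_rows: Moves the arm, as the interface text tells. Its arguments: {"type":"object","properties":{"increments":{"type":"array"},"newtons":{"type":"number"}},"required":["increments"]}

```bash
ls; mkdir -p pics; python3 - <<'E'
from cell import manip
import cv2
s=manip.read_state(); print(s)
for n in ("scene","side"):
    cv2.imwrite(f"pics/{n}0.png",manip.camera(n)[:,:,::-1]); print(n,manip.calibration(n))
E
```

```text
pics
{'clock': 0.0, 'joints': array([ 1.22141626e+00,  3.00459068e-01,  1.52159554e+00,  1.24305605e-05,
        1.32065813e+00, -6.65931251e-02]), 'dq': array([-0.00011307,  0.00027846,  0.00086935,  0.00075099, -0.00053306,
       -0.00018749]), 'tau': array([ 1.81328276e-03, -5.43469870e+01, -3.61816585e+01,  9.59787172e-06,
        3.76176409e-03,  2.33500907e-05]), 'eef_pos': array([0.15338603, 0.52794055, 0.23072179]), 'eef_rot': array([-1.57191312e+00,  8.65481460e-05, -2.82790077e-01]), 'wrist_force': array([-0.36993972, -0.31195491,  1.6118322 ]), 'ft_torque': array([-0.02184414,  0.01025886,  0.03886058]), 'width': 0.08539044998933412}
scene {'K': array([[403.79195078,   0.        , 321.96730749],
       [  0.        , 403.79195078, 194.74053281],
       [  0.        ,   0.        ,   1.        ]]), 'rvec': array([ 1.49381925,  2.07967342, -0.84990449]), 'tvec': array([ 0.23450039, -0.29707185,  1.61796383])}
side {'K': array([[495.56788201,   0.        , 327.35206392],
       [  0.        , 495.56788201, 193.62659033],
       [  0.        ,   0.        ,   1.        ]]), 'rvec': array([ 2.28643309, -0.03135215,  0.03795417]), 'tvec': array([-0.57587536,  0.06760253,  1.55007578])}
```

View pics/scene0.png

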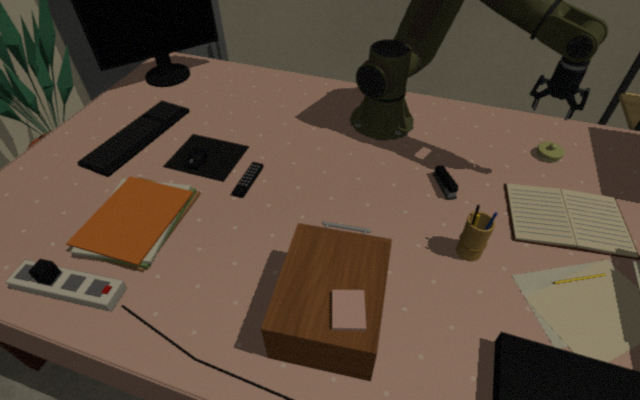

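View pics/side0.png

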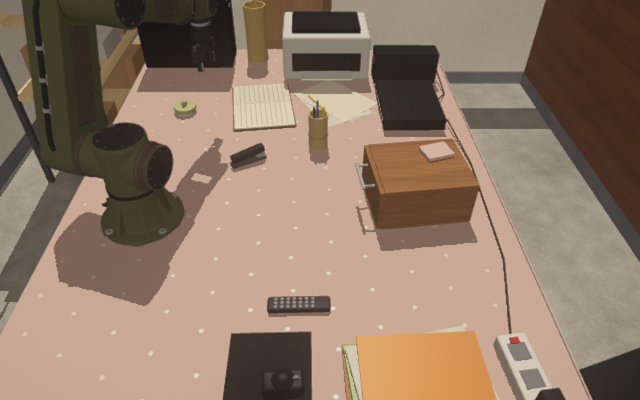

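The scene view shows the cabinet, with its front facing the robot and its top corners at about (300,225), (392,238), (268,357) and (375,372). The stapler is at (445,182), the pens at (475,235) and the remote at (248,180). I'll take enlarged crops for corner precision.

```bash
python3 - <<'E'
import cv2
a=cv2.imread("pics/scene0.png")[210:380,255:405]; b=cv2.imread("pics/side0.png")[130:235,345:485]
f=lambda x,k:cv2.convertScaleAbs(cv2.resize(x,None,fx=k,fy=k,interpolation=cv2.INTER_CUBIC),alpha=1.6,beta=10)
cv2.imwrite("pics/a.png",f(a,3.5)); cv2.imwrite("pics/b.png",f(b,5))
E
```

```text
(no output)
```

View pics/a.png

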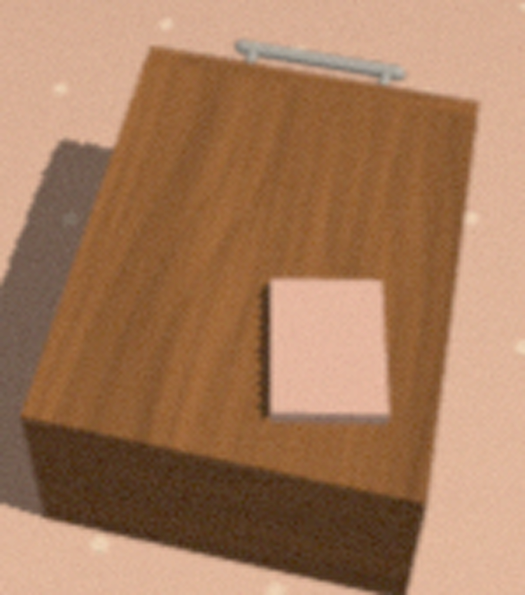

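View pics/b.png

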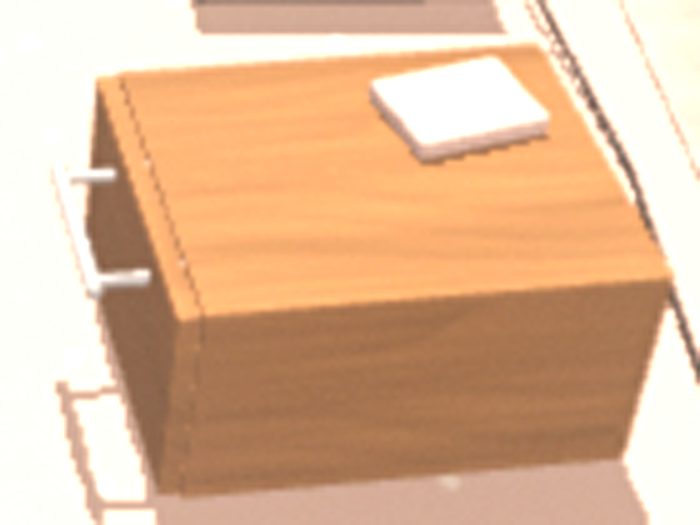

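The crops give the top corners, the bottom corners and the handle ends. I'll fit the cabinet's x, y and yaw to all of them.

```bash
cat > h.py <<'E'
import numpy as np, cv2
from scipy.optimize import least_squares
from cell import manip
def proj(n,P):
    c=manip.calibration(n); return cv2.projectPoints(np.asarray(P,float).reshape(-1,1,3),c["rvec"],c["tvec"],c["K"],None)[0][:,0]
def ray(n,uv):
    c=manip.calibration(n); R=cv2.Rodrigues(c["rvec"])[0]
    d=R.T@np.linalg.solve(c["K"],[*uv,1]); return -R.T@c["tvec"],d
def atz(n,uv,z):
    o,d=ray(n,uv); return o+d*(z-o[2])/d[2]
E
python3 - <<'E'
from h import *
A=lambda p:(np.array(p)+.5)/3.5-.5+[255,210]
B=lambda p:(np.array(p)+.5)/5-.5+[345,130]
P=np.array([[0,.122,.147],[0,-.122,.147],[.3,.122,.149],[.3,-.122,.149],[-.035,.06,.12],[-.035,-.06,.12]])
ua=A([(478,102),(152,47),(424,502),(22,418),(403,74),(238,46)]); Pa=P
ub=B([(98,78),(186,321),(538,45),(668,276),(58,172),(95,291),(162,492),(625,457)])
Pb=np.vstack([P,[0,-.122,0],[.3,-.122,0]])
def T(q,P):
    c,s=np.cos(q[2]),np.sin(q[2]); return P@np.array([[c,-s,0],[s,c,0],[0,0,1]]).T+[q[0],q[1],0]
f=lambda q:np.r_[(proj("scene",T(q,Pa))-ua).ravel(),(proj("side",T(q,Pb))-ub).ravel()]
r=least_squares(f,[.6,0,0],loss="soft_l1"); q=r.x; print(q); print(f(q).reshape(-1,2).round(1))
print("handle",T(q,np.array([[-.035,0,.12]])))
print("stapler",atz("scene",(445,182),.03),"pen",atz("scene",(475,240),.08),"remote",atz("side",(298,304),.01))
E
```

```text
[0.70978949 0.04836078 0.10835216]
[[-0.6 -0.1]
 [-1.4 -0.3]
 [ 0.1  1. ]
 [-1.4  0.1]
 [-2.6  0.1]
 [ 0.1  0.6]
 [-0.9 -1.4]
 [-1.7 -1.2]
 [-0.  -1.6]
 [ 1.4 -0.9]
 [-0.4 -1.2]
 [-0.3 -0.8]
 [-1.1  0.8]
 [-0.4 -0.7]]
handle [[0.67499474 0.04457587 0.12      ]]
stapler [0.31241024 0.28425408 0.03      ] pen [0.57354314 0.38390715 0.08      ] remote [ 0.48691351 -0.35528294  0.01      ]
```

Request:
send_rows(increments=[{"claw": 0.3, "dx": 2.5, "dy": -2.3, "dz": 0, "turn": -0.08}, {"claw": 0.3, "dx": 5, "dy": -4.6, "dz": 0, "turn": -0.16}, {"claw": 0.3, "dx": 7.5, "dy": -6.9, "dz": 0, "turn": -0.24}, {"claw": 0.3, "dx": 10, "dy": -9.2, "dz": 0, "turn": -0.32}, {"claw": 0.3, "dx": 12.5, "dy": -11.5, "dz": 0, "turn": -0.4}, {"claw": 0.3, "dx": 15, "dy": -13.8, "dz": 0, "turn": -0.48}, {"claw": 0.3, "dx": 17.5, "dy": -16.1, "dz": 0, "turn": -0.56}, {"claw": 0.3, "dx": 20, "dy": -18.4, "dz": 0, "turn": -0.64}])

```text
clock: 0.77
eef_pos: [0.3544, 0.3428, 0.2311]
eef_rot: [-1.571, 0.0, -0.927]
wrist_force: [0.5, 1.0, 0.3]
width: 0.0259
```

Request:
send_rows(increments=[{"claw": 0.3, "dx": 2.5, "dy": -2.3, "dz": 0, "turn": -0.08}, {"claw": 0.3, "dx": 5, "dy": -4.6, "dz": 0, "turn": -0.16}, {"claw": 0.3, "dx": 7.5, "dy": -6.9, "dz": 0, "turn": -0.24}, {"claw": 0.3, "dx": 10, "dy": -9.2, "dz": 0, "turn": -0.32}, {"claw": 0.3, "dx": 12.5, "dy": -11.5, "dz": 0, "turn": -0.4}, {"claw": 0.3, "dx": 15, "dy": -13.8, "dz": 0, "turn": -0.48}, {"claw": 0.3, "dx": 17.5, "dy": -16.1, "dz": 0, "turn": -0.5}, {"claw": 0.3, "dx": 20, "dy": -18.4, "dz": 0, "turn": -0.54}])

```text
clock: 1.43
eef_pos: [0.5544, 0.1587, 0.231]
eef_rot: [-1.571, -0.0, -1.464]
wrist_force: [-0.5, 1.4, -0.0]
width: 0.0258
```

Request:
send_rows(increments=[{"claw": 0.3, "dx": 3, "dy": -2.8}, {"claw": 0.3, "dx": 6, "dy": -5.6}, {"claw": 0.3, "dx": 9, "dy": -8.4}, {"claw": 0.3, "dx": 11.0, "dy": -10.4}, {"claw": 0.3, "dx": 12.1, "dy": -11.5}, {"claw": 0.3, "dx": 12.1, "dy": -11.5}])

```text
schema error: expected keys claw, dx, dy, dz, turn
```

Request:
send_rows(increments=[{"claw": 0.3, "dx": 3, "dy": -2.8, "dz": 0, "turn": 0}, {"claw": 0.3, "dx": 6, "dy": -5.6, "dz": 0, "turn": 0}, {"claw": 0.3, "dx": 9, "dy": -8.4, "dz": 0, "turn": 0}, {"claw": 0.3, "dx": 11, "dy": -10.4, "dz": -1, "turn": 0}, {"claw": 0.3, "dx": 12.0, "dy": -11.4, "dz": -3, "turn": 0}, {"claw": 0.3, "dx": 12.0, "dy": -11.4, "dz": -4, "turn": 0}, {"claw": 0.3, "dx": 12.0, "dy": -11.4, "dz": -4, "turn": 0}])

```text
clock: 2.02
eef_pos: [0.6724, 0.0458, 0.1876]
eef_rot: [-1.577, 0.001, -1.464]
wrist_force: [0.7, 0.1, -0.2]
width: 0.0257
```

```bash
python3 - <<'E'
from h import *
s=manip.read_state();c=manip.calibration("wrist");im=manip.camera("wrist")[:,:,::-1]
print(s["eef_pos"],s["eef_rot"],s["joints"],c)
# expected pixel of handle ends & bar middle, and TCP
R=cv2.Rodrigues(c["rvec"])[0]
def fe(P):
    p=R@np.array(P)+c["tvec"]; th=np.arctan2(np.hypot(*p[:2]),p[2]); u=p[:2]/np.hypot(*p[:2])*th
    return (c["K"][:2,:2]@u+c["K"][:2,2]).round(1)
ca,sa=np.cos(.108),np.sin(.108)
for y in (-.06,0,.06): print(y,fe([.675-y*sa,.0446+y*ca,.12]))
print("tcp",fe(s["eef_pos"]))
cv2.imwrite("pics/w1.png",cv2.convertScaleAbs(im,alpha=1.5,beta=10))
E
```

```text
[0.67240214 0.04577556 0.18756015] [-1.57652191e+00  6.42700184e-04 -1.46376708e+00] [ 1.36015645e-02  6.17646493e-01  1.16637418e+00  1.08057019e-04
  1.36333255e+00 -9.34520839e-02] {'K': array([[309.70691629,   0.        , 320.11145275],
       [  0.        , 309.70691629, 199.49797956],
       [  0.        ,   0.        ,   1.        ]]), 'rvec': array([-2.84398023, -0.15423322, -0.01311957]), 'tvec': array([-0.67230357, -0.05188105,  0.33450922])}
-0.06 [323.6 285.2]
0 [324.  214.6]
0.06 [324.2 130.8]
tcp [319.9 255.8]
```

View pics/w1.png

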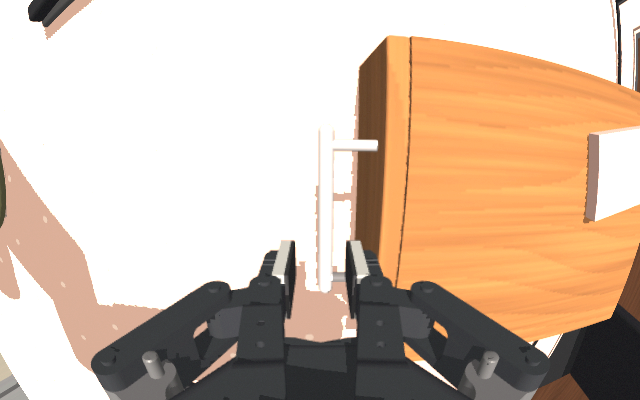

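The wrist view shows the bar upright at column 325, rows 128–290. The prediction was column 324, rows 131–285, so the fit is confirmed. The bar lies between the fingers, so I'll descend and grip.

Request:
send_rows(increments=[{"claw": 0.3, "dx": 0.1, "dy": 0, "dz": -2.5, "turn": 0}, {"claw": 0.3, "dx": 0.1, "dy": 0, "dz": -5, "turn": 0}, {"claw": 0.3, "dx": 0.1, "dy": 0, "dz": -7, "turn": 0}, {"claw": 0.3, "dx": 0.1, "dy": 0, "dz": -8.6, "turn": 0}, {"claw": 0.3, "dx": 0.1, "dy": 0, "dz": -8.6, "turn": 0}, {"claw": 0.3, "dx": 0.1, "dy": 0, "dz": -8.6, "turn": 0}])

```text
clock: 2.57
eef_pos: [0.6744, 0.0473, 0.1066]
eef_rot: [-1.57, -0.0, -1.461]
wrist_force: [-0.4, 0.2, 0.1]
width: 0.0256
```

Request:
send_rows(increments=[{"claw": 0, "dx": 0, "dy": 0, "dz": 0, "turn": 0}, {"claw": 0, "dx": 0, "dy": 0, "dz": 0, "turn": 0}, {"claw": 0, "dx": 0, "dy": 0, "dz": 0, "turn": 0}, {"claw": 0, "dx": 0, "dy": 0, "dz": 0, "turn": 0}, {"claw": 0, "dx": 0, "dy": 0, "dz": 0, "turn": 0}], newtons=40)

```text
clock: 2.98
eef_pos: [0.6748, 0.047, 0.1069]
eef_rot: [-1.569, 0.001, -1.462]
wrist_force: [-2.0, 4.2, 7.3]
width: 0.0094
```

Request:
send_rows(increments=[{"claw": 0, "dx": -0.4, "dy": -0.04, "dz": 0, "turn": 0}, {"claw": 0, "dx": -1.2, "dy": -0.13, "dz": 0, "turn": 0}, {"claw": 0, "dx": -2.2, "dy": -0.24, "dz": 0, "turn": 0}, {"claw": 0, "dx": -3.4, "dy": -0.37, "dz": 0, "turn": 0}, {"claw": 0, "dx": -4.6, "dy": -0.5, "dz": 0, "turn": 0}, {"claw": 0, "dx": -5.8, "dy": -0.63, "dz": 0, "turn": 0}, {"claw": 0, "dx": -7, "dy": -0.76, "dz": 0, "turn": 0}, {"claw": 0, "dx": -8, "dy": -0.87, "dz": 0, "turn": 0}])

```text
clock: 3.65
eef_pos: [0.5945, 0.0384, 0.1069]
eef_rot: [-1.568, 0.001, -1.462]
wrist_force: [1.3, 6.9, 5.8]
width: 0.0096
```

Request:
send_rows(increments=[{"claw": 0, "dx": -1.2, "dy": -0.13, "dz": 0, "turn": 0}, {"claw": 0, "dx": -2.4, "dy": -0.26, "dz": 0, "turn": 0}, {"claw": 0, "dx": -3.6, "dy": -0.39, "dz": 0, "turn": 0}, {"claw": 0, "dx": -4.8, "dy": -0.52, "dz": 0, "turn": 0}, {"claw": 0, "dx": -6, "dy": -0.65, "dz": 0, "turn": 0}, {"claw": 0, "dx": -7, "dy": -0.76, "dz": 0, "turn": 0}, {"claw": 0, "dx": -7.5, "dy": -0.81, "dz": 0, "turn": 0}, {"claw": 0, "dx": -7.5, "dy": -0.81, "dz": 0, "turn": 0}])

```text
clock: 4.32
eef_pos: [0.5192, 0.0304, 0.1068]
eef_rot: [-1.569, 0.001, -1.462]
wrist_force: [-3.1, 10.6, 7.4]
width: 0.0095
```

Request:
send_rows(increments=[{"claw": 0, "dx": 0, "dy": 0, "dz": 0, "turn": 0}, {"claw": 0, "dx": 0, "dy": 0, "dz": 0, "turn": 0}, {"claw": 0, "dx": 0, "dy": 0, "dz": 0, "turn": 0}, {"claw": 0.3, "dx": 0, "dy": 0, "dz": 0, "turn": 0}, {"claw": 0.3, "dx": 0, "dy": 0, "dz": 0, "turn": 0}, {"claw": 0.3, "dx": 0, "dy": 0, "dz": 0, "turn": 0}])

```text
clock: 4.82
eef_pos: [0.5194, 0.0293, 0.1054]
eef_rot: [-1.571, -0.0, -1.463]
wrist_force: [0.5, -0.2, 0.3]
width: 0.0258
```

Request:
send_rows(increments=[{"claw": 0.3, "dx": 0, "dy": 0, "dz": 2, "turn": 0}, {"claw": 0.3, "dx": 0, "dy": 0, "dz": 5, "turn": 0}, {"claw": 0.3, "dx": 0, "dy": 0, "dz": 8, "turn": 0}, {"claw": 0.3, "dx": 0, "dy": 0, "dz": 11, "turn": 0}, {"claw": 0.5, "dx": 2, "dy": 0, "dz": 13, "turn": 0}, {"claw": 0.8, "dx": 5, "dy": 0, "dz": 13, "turn": 0}, {"claw": 0.8, "dx": 5, "dy": 0, "dz": 13, "turn": 0}, {"claw": 0.8, "dx": 5, "dy": 0, "dz": 13, "turn": 0}])

```text
clock: 5.48
eef_pos: [0.5698, 0.0292, 0.2345]
eef_rot: [-1.572, 0.0, -1.463]
wrist_force: [-0.2, -0.4, -0.5]
width: 0.0681
```

```bash
python3 - <<'E'
from h import *
import pickle
c=manip.calibration("wrist");im=manip.camera("wrist")[:,:,::-1]
pickle.dump(c,open("c2.pkl","wb"))
print(manip.read_state()["eef_pos"])
s=manip.camera("side")[:,:,::-1]; cv2.imwrite("pics/side2.png",s)
cv2.imwrite("pics/w2.png",im)
t=cv2.resize(s[110:250,290:490],None,fx=4,fy=4,interpolation=cv2.INTER_CUBIC)
cv2.imwrite("pics/side2c.png",cv2.convertScaleAbs(t,alpha=1.2,beta=10))
E
```

```text
[0.56910262 0.02922285 0.23448398]
```

View pics/w2.png

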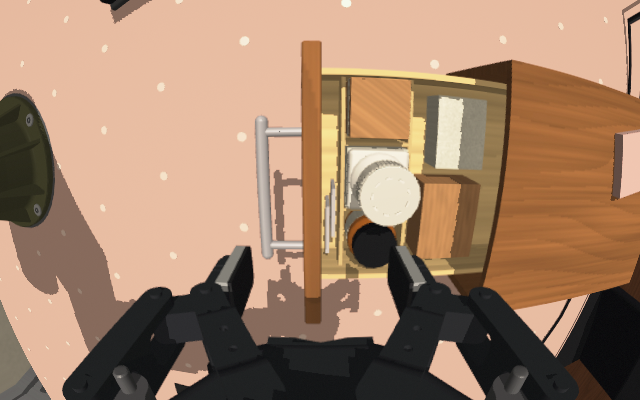

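View pics/side2c.png

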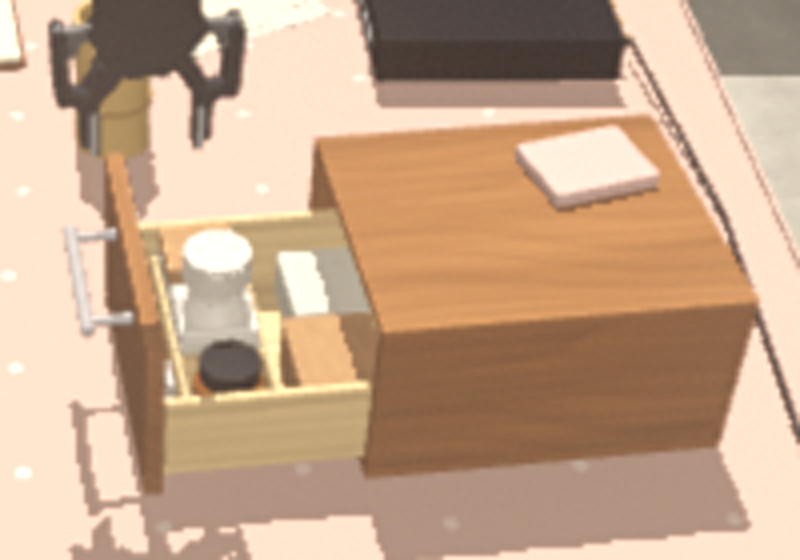

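Bottle in the middle pocket. The cap's top is centred at about (389,194) in the wrist view and (344,172) in the side view. I'll triangulate at z = 0.1375.

```bash
python3 - <<'E'
from h import *
import pickle
c=pickle.load(open("c2.pkl","rb"))
im=cv2.imread("pics/w2.png"); g=im.min(2)
m=(g>150).astype(np.uint8); m[:,:350]=0;m[:,425:]=0;m[:155]=0;m[230:]=0
n,l,st,ce=cv2.connectedComponentsWithStats(m); print(st[1:][st[1:,4]>200],ce[1:][st[1:,4]>200])
R=cv2.Rodrigues(c["rvec"])[0];o=-R.T@c["tvec"]
def back(uv,z):
    a=(np.array(uv)-c["K"][:2,2])/c["K"][0,0]; r=np.hypot(*a)
    d=R.T@np.r_[a/r*np.sin(r),np.cos(r)]; return o+d*(z-o[2])/d[2]
print("wrist",back((389.5,193.5),.1375),"edges",back((358,193),.1375),back((421,193),.1375),back((389,160),.1375),back((389,226),.1375))
q=(np.array([217,248])+.5)/4-.5+[290,110]
print("side",atz("side",q,.1375), "expected",.7098-.0835*.9942,.0484-.0835*.108)
E
```

```text
[[ 350  155   70   71 3672]] [[385.93654684 188.34286492]]
wrist [0.62546213 0.04145751 0.1375    ] edges [0.59941726 0.03897546 0.1375    ] [0.65257322 0.04495376 0.1375    ] [0.62053699 0.06882149 0.1375    ] [0.63012991 0.01319303 0.1375    ]
side [0.62572438 0.03749009 0.1375    ] expected 0.6267843 0.039382
```

Wrist, side and fit agree to about 2 mm, giving a cap centre of (0.626, 0.040). The arm moves over it with the jaws crosswise for a light centring squeeze. I'll turn to the twist start angle afterwards.

Request:
send_rows(increments=[{"claw": 0.8, "dx": 1.5, "dy": 0.3, "dz": 0, "turn": 0.12}, {"claw": 0.8, "dx": 3, "dy": 0.6, "dz": 0, "turn": 0.24}, {"claw": 0.8, "dx": 4.5, "dy": 0.9, "dz": 0, "turn": 0.36}, {"claw": 0.8, "dx": 5.7, "dy": 1.1, "dz": 0, "turn": 0.48}, {"claw": 0.8, "dx": 5.7, "dy": 1.1, "dz": -1, "turn": 0.6}, {"claw": 0.8, "dx": 5.7, "dy": 1.1, "dz": -2, "turn": 0.72}, {"claw": 0.8, "dx": 5.7, "dy": 1.1, "dz": -3, "turn": 0.84}, {"claw": 0.8, "dx": 5.7, "dy": 1.1, "dz": -4, "turn": 0.96}])

```text
clock: 6.25
eef_pos: [0.6258, 0.0403, 0.1948]
eef_rot: [-1.571, 0.0, -0.497]
wrist_force: [0.5, 0.1, 0.1]
width: 0.0682
```

Request:
send_rows(increments=[{"claw": 0.8, "dx": 0, "dy": 0, "dz": -1.5, "turn": 0}, {"claw": 0.8, "dx": 0, "dy": 0, "dz": -3.5, "turn": 0}, {"claw": 0.8, "dx": 0, "dy": 0, "dz": -5.5, "turn": 0}, {"claw": 0.8, "dx": 0, "dy": 0, "dz": -7, "turn": 0}, {"claw": 0.8, "dx": 0, "dy": 0, "dz": -8, "turn": 0}, {"claw": 0.8, "dx": 0, "dy": 0, "dz": -8.5, "turn": 0}, {"claw": 0.8, "dx": 0, "dy": 0, "dz": -8.5, "turn": 0}])

```text
clock: 6.83
eef_pos: [0.6259, 0.0403, 0.1097]
eef_rot: [-1.571, 0.001, -0.503]
wrist_force: [-0.4, 0.4, 0.3]
width: 0.0681
```

Request:
send_rows(increments=[{"claw": 0.55, "dx": 0, "dy": 0, "dz": 0, "turn": 0}, {"claw": 0.55, "dx": 0, "dy": 0, "dz": 0, "turn": 0}, {"claw": 0.55, "dx": 0, "dy": 0, "dz": 0, "turn": 0}, {"claw": 0.55, "dx": 0, "dy": 0, "dz": 0, "turn": 0}], newtons=20)

```text
clock: 7.17
eef_pos: [0.6268, 0.0402, 0.1113]
eef_rot: [-1.57, -0.001, -0.503]
wrist_force: [-2.3, -1.9, 3.3]
width: 0.0516
```

Request:
send_rows(increments=[{"claw": 0.78, "dx": 0, "dy": 0, "dz": 0, "turn": 0}, {"claw": 0.78, "dx": 0, "dy": 0, "dz": 0, "turn": 0}, {"claw": 0.78, "dx": 0, "dy": 0, "dz": 0, "turn": 0}, {"claw": 0.78, "dx": 0, "dy": 0, "dz": 0, "turn": -0.12}, {"claw": 0.78, "dx": 0, "dy": 0, "dz": 0, "turn": -0.24}, {"claw": 0.78, "dx": 0, "dy": 0, "dz": 0, "turn": -0.36}, {"claw": 0.78, "dx": 0, "dy": 0, "dz": 0, "turn": -0.48}, {"claw": 0.78, "dx": 0, "dy": 0, "dz": 0, "turn": -0.6}])

```text
clock: 7.83
eef_pos: [0.6264, 0.0404, 0.1101]
eef_rot: [-1.571, 0.0, -1.109]
wrist_force: [0.5, -0.3, -0.6]
width: 0.0666
```

Request:
send_rows(increments=[{"claw": 0.78, "dx": 0, "dy": 0, "dz": 0, "turn": -0.12}, {"claw": 0.78, "dx": 0, "dy": 0, "dz": 0, "turn": -0.24}, {"claw": 0.78, "dx": 0, "dy": 0, "dz": 0, "turn": -0.36}, {"claw": 0.78, "dx": 0, "dy": 0, "dz": 0, "turn": -0.48}, {"claw": 0.78, "dx": 0, "dy": 0, "dz": 0, "turn": -0.6}, {"claw": 0.78, "dx": 0, "dy": 0, "dz": 0, "turn": -0.72}, {"claw": 0.78, "dx": 0, "dy": 0, "dz": 0, "turn": -0.84}, {"claw": 0.78, "dx": 0, "dy": 0, "dz": 0, "turn": -0.9}])

```text
clock: 8.5
eef_pos: [0.6264, 0.0404, 0.1101]
eef_rot: [-1.571, -0.0, -2.01]
wrist_force: [-0.3, 0.7, 0.4]
width: 0.0668
```

Request:
send_rows(increments=[{"claw": 0.55, "dx": 0, "dy": 0, "dz": 0, "turn": 0}, {"claw": 0.5, "dx": 0, "dy": 0, "dz": 0, "turn": 0}, {"claw": 0.45, "dx": 0, "dy": 0, "dz": 0, "turn": 0}, {"claw": 0.4, "dx": 0, "dy": 0, "dz": 0, "turn": 0}, {"claw": 0.4, "dx": 0, "dy": 0, "dz": 0, "turn": 0}, {"claw": 0.4, "dx": 0, "dy": 0, "dz": 0, "turn": 0}], newtons=70)

```text
clock: 9.0
eef_pos: [0.6266, 0.0403, 0.1105]
eef_rot: [-1.57, 0.0, -2.002]
wrist_force: [1.0, -0.6, 3.3]
width: 0.0506
```

Request:
send_rows(increments=[{"claw": 0.4, "dx": 0, "dy": 0, "dz": -0.15, "turn": 0}, {"claw": 0.4, "dx": 0, "dy": 0, "dz": -0.3, "turn": 0}, {"claw": 0.4, "dx": 0, "dy": 0, "dz": -0.45, "turn": 0}, {"claw": 0.4, "dx": 0, "dy": 0, "dz": -0.6, "turn": 0}, {"claw": 0.4, "dx": 0, "dy": 0, "dz": -0.6, "turn": 0}, {"claw": 0.4, "dx": 0, "dy": 0, "dz": -0.6, "turn": 0}, {"claw": 0.4, "dx": 0, "dy": 0, "dz": -0.6, "turn": 0}])

```text
clock: 9.58
eef_pos: [0.6269, 0.0403, 0.1052]
eef_rot: [-1.569, 0.001, -2.002]
wrist_force: [0.2, -1.5, 9.4]
width: 0.0505
```

Pressed about 5.3 mm at 9.4 N, which matches the spring. Pressing slightly more, then twisting.

Request:
send_rows(increments=[{"claw": 0.4, "dx": 0, "dy": 0, "dz": -0.05, "turn": 0}, {"claw": 0.4, "dx": 0, "dy": 0, "dz": -0.05, "turn": 0.07}, {"claw": 0.4, "dx": 0, "dy": 0, "dz": -0.05, "turn": 0.15}, {"claw": 0.4, "dx": 0, "dy": 0, "dz": -0.05, "turn": 0.23}, {"claw": 0.4, "dx": 0, "dy": 0, "dz": -0.05, "turn": 0.31}, {"claw": 0.4, "dx": 0, "dy": 0, "dz": -0.05, "turn": 0.39}, {"claw": 0.4, "dx": 0, "dy": 0, "dz": -0.05, "turn": 0.47}, {"claw": 0.4, "dx": 0, "dy": 0, "dz": -0.05, "turn": 0.55}])

```text
clock: 10.25
eef_pos: [0.6269, 0.0405, 0.1047]
eef_rot: [-1.569, 0.0, -1.449]
wrist_force: [-0.3, 1.1, 10.4]
width: 0.0502
```

```bash
python3 - <<'E'
from h import *
s=manip.read_state(); print(s["wrist_force"],s["ft_torque"],s["eef_pos"],s["eef_rot"],s["joints"])
E
```

```text
[-0.2570464  1.0771032 10.4112815] [ 0.03840698  0.20480306 -0.04838442] [0.62694283 0.04048491 0.10472515] [-1.56909006e+00  1.58200177e-05 -1.44863756e+00] [ 6.11215191e-03  5.92649499e-01  1.40765248e+00  2.34765006e-04
  1.13959772e+00 -1.16144546e-01]
```

Request:
send_rows(increments=[{"claw": 0.4, "dx": 0, "dy": 0, "dz": 0, "turn": 0.08}, {"claw": 0.4, "dx": 0, "dy": 0, "dz": 0, "turn": 0.16}, {"claw": 0.4, "dx": 0, "dy": 0, "dz": 0, "turn": 0.24}, {"claw": 0.4, "dx": 0, "dy": 0, "dz": 0, "turn": 0.32}, {"claw": 0.4, "dx": 0, "dy": 0, "dz": 0, "turn": 0.4}, {"claw": 0.4, "dx": 0, "dy": 0, "dz": 0, "turn": 0.48}, {"claw": 0.4, "dx": 0, "dy": 0, "dz": 0, "turn": 0.54}, {"claw": 0.4, "dx": 0, "dy": 0, "dz": 0, "turn": 0.54}])

```text
clock: 10.92
eef_pos: [0.6268, 0.0405, 0.1047]
eef_rot: [-1.57, -0.001, -0.908]
wrist_force: [-1.4, 0.0, 10.3]
width: 0.0505
```

Request:
send_rows(increments=[{"claw": 0.4, "dx": 0, "dy": 0, "dz": 0.2, "turn": 0}, {"claw": 0.4, "dx": 0, "dy": 0, "dz": 0.4, "turn": 0}, {"claw": 0.4, "dx": 0, "dy": 0, "dz": 0.6, "turn": 0}, {"claw": 0.4, "dx": 0, "dy": 0, "dz": 0.8, "turn": 0}, {"claw": 0.4, "dx": 0, "dy": 0, "dz": 0.9, "turn": 0}, {"claw": 0.4, "dx": 0, "dy": 0, "dz": 0.9, "turn": 0}])

```text
clock: 11.42
eef_pos: [0.6262, 0.0404, 0.1125]
eef_rot: [-1.571, 0.001, -0.913]
wrist_force: [0.4, -0.2, 0.2]
width: 0.0504
```

No downward load at 2 mm above the closed height, so the cap is free. Lifting straight up.

Request:
send_rows(increments=[{"claw": 0.4, "dx": 0, "dy": 0, "dz": 0.5, "turn": 0}, {"claw": 0.4, "dx": 0, "dy": 0, "dz": 1.2, "turn": 0}, {"claw": 0.4, "dx": 0, "dy": 0, "dz": 2, "turn": 0}, {"claw": 0.4, "dx": 0, "dy": 0, "dz": 3, "turn": 0}, {"claw": 0.4, "dx": 0, "dy": 0, "dz": 4, "turn": 0}, {"claw": 0.4, "dx": 0, "dy": 0, "dz": 5, "turn": 0}, {"claw": 0.4, "dx": 0, "dy": 0, "dz": 5.8, "turn": 0}, {"claw": 0.4, "dx": 0, "dy": 0, "dz": 6.2, "turn": 0}])

```text
clock: 12.08
eef_pos: [0.6269, 0.0403, 0.1766]
eef_rot: [-1.569, -0.001, -0.913]
wrist_force: [0.1, 0.6, -0.5]
width: 0.0502
```

Request:
send_rows(increments=[{"claw": 0.4, "dx": 0, "dy": 0, "dz": 0, "turn": 0}, {"claw": 0.4, "dx": 0, "dy": 0, "dz": 0, "turn": 0}, {"claw": 0.4, "dx": 0, "dy": 0, "dz": 0, "turn": 0}, {"claw": 0.4, "dx": 0, "dy": 0, "dz": 0, "turn": 0}])

```text
clock: 12.42
eef_pos: [0.6262, 0.0403, 0.1741]
eef_rot: [-1.572, 0.001, -0.913]
wrist_force: [-0.7, 0.0, -1.1]
width: 0.0508
```

```bash
python3 - <<'E'
from h import *
s=manip.camera("side")[110:250,290:490,::-1]; w=manip.camera("wrist")[100:300,200:480,::-1]
a=cv2.resize(s,(760,532),interpolation=cv2.INTER_CUBIC)
b=cv2.resize(w,(400,286)); a=cv2.resize(a,(400,280))
k=np.vstack([cv2.resize(s,(400,280),interpolation=cv2.INTER_CUBIC),b]); cv2.imwrite("pics/f.png",cv2.convertScaleAbs(k,alpha=1.3,beta=10))
st=manip.read_state(); print(st["eef_pos"],st["eef_rot"],st["width"],st["wrist_force"],st["clock"])
E
```

```text
[0.62635664 0.04034281 0.17433601] [-1.57134547e+00  4.06046686e-04 -9.12784354e-01] 0.050270976270640505 [-0.15097948  0.38058171  0.04098153] 12.5167
```

View pics/f.png

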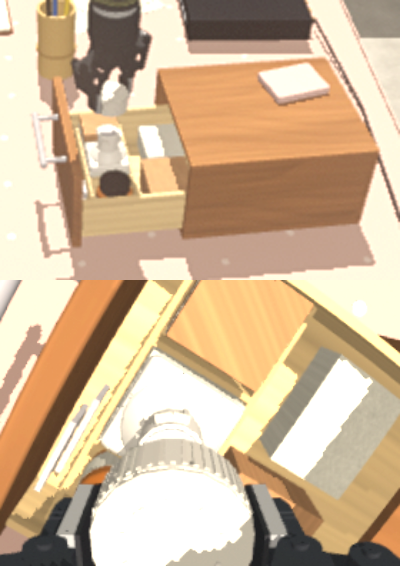

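The cap is off and level in the fingers (lower picture, about (170,520)), with the bare neck below it. The bottle stands in its pocket, the drawer is open, and the jar and carton are in place. Handing in.

```bash
python3 -c "
from cell import manip
print(manip.sign_off())"
```

```text
the job is handed in; nothing more can be done
None
```

The job is done and handed in at about 12.5 s of the 51 s allowed; the sign-off gave no verdict.

- **Drawer:** I pulled it out by its handle about 15.5 cm.
- **Cap:** I centred on the cap, gripped it and pressed it down about 5.8 mm at roughly 10 N. I then twisted it about 63° anticlockwise, with almost no torque at mid-twist, and lifted it straight up.
- **Last checks:** The cap is gripped in the fingers (opening 50 mm) with the tool vertical. From the lift height, its centre is about 62 mm above the bottle's rim and straight over it. In the last picture the drawer is open, the bottle stands in its pocket with its neck bare, and the jar and carton are in place.
- **Disagreements:** None failed. The wrist and side cameras differed by 4 mm in y on the cap's position, so I used the middle value. I did not measure the bystanders again at the end. The arm passed above or well clear of them.

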